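Lock the drill jig into its base with the drop-on extension bar

TASK

Clamp the drill jig tight in its base: pick up the loose extension bar, drop its channel over the short lever of the toggle clamp, and use it to swing the lever past the dead point until it is locked against its stop and the jig sits hard against the fence. Work the lever only with the bar, never with the gripper itself, then lift the bar off, lay it down on the bench beside the base and let go; leave the other things on the bench where they are.

Things in the scene. Friction and masses are not known exactly. Their poses are not given: they have to be found in the camera images.
- fixture: Clamping base fixed to the bench: aluminium plate 150 (x) x 290 (y) x 12 mm, with a dark steel nest, rails and fence (top 46 mm high) on its left half and a flat-lying push-type toggle clamp on its right half (guide block 34 mm wide, y -21 to 9 mm, top 52 mm high). Origin: centre of its underside. y: the way the clamp pushes, to the left, towards the fence; x: away from the robot.
- lever_pivot (a point): Point on the vertical pivot axis of the clamp's lever, 45 mm above the bench, level with the lever's top edge; at x 0, y -105 mm in the frame of the base.
- lever_tip (a point): Outer end of the lever's top edge, on its centre line, 45 mm above the bench, 72 mm from the pivot. The lever is a short plain steel blade that runs straight and level from the round hub (radius 13 mm) at the pivot to this tip, towards the robot; 12 mm wide, rounded top, lower edge 29 mm above the bench.
- clamp_lever (a joint): Lever angle, rad: 0 open, grows clockwise seen from above. At 0 the lever points right and towards the robot (225 deg from the base's x, anticlockwise). Dead point 1.047; past it the clamp snaps to its stop at 1.152 and stays. From about 0.65 the plunger presses the jig and the lever resists with up to 1 N m, springing back if let go before the dead point; before 0.65 it moves easily.
- lever_blade: The lever's blade (see lever_tip); its origin lies on the pivot axis, 37 mm above the bench.
- plunger_nose: Rubber-nosed end of the clamp's plunger, 18 mm in diameter, 37 mm above the bench; it advances 23 mm towards the jig as the lever closes, on a stiff spring. Its origin lies on the plunger's pin behind it.
- drill_jig: Loose steel drill jig, 75 x 110 x 32 mm (stepped block with two dowels), lying in the nest between the side rails, 2 to 6 mm short of the fence. Origin: centre of its underside, 28 mm above the bench. Pressed home against the fence, its origin is at y = 83 mm in the frame of the base (0.083 m).
- bar: Loose extension bar, 190 mm long, 0.2 kg, lying open side down. Front half (x 0 to 95 mm): steel channel, open below and at the front end, outside 24 wide, 20 high, inside 18 wide, 16 deep. Back half (x -95 to 0): solid dark ribbed grip 26 wide, 22 high. Origin: middle of its length, on its underside; x points to the channel end. Fully down over the lever its underside is 29 mm above the bench.
- bar_mid (a point): Centre of the bar, 11 mm above its underside.
- bar_grip (a point): Place to hold the bar, on the grip 25 mm behind the bar's middle and 11 mm above its underside; close to its centre of mass.
- pliers: Bystander: pliers, 129 x 50 x 12 mm, origin at the centre of the underside.
- sensor: Bystander: loose round sensor puck, 38 mm in diameter, 13 mm high, origin at the centre of the underside.
- label_box: Bystander: white carton, 60 x 75 x 50 mm, origin at the centre of the underside.
Mind the look-alikes: they are no part of the job. Leave any red look-alike of the bar alone.

How it is judged (in metres and radians):
On the way, in this order (a step that is already met when the one before it is completed fails the run):
1. the bar drives the lever through its stiff part towards the dead point (value of joint clamp_lever above 0.75 rad and contact force between bar and lever_blade above 1.5 N), for 0.04 s.
2. the lever has passed the dead point and the clamp is locked (value of joint clamp_lever above 1.1 rad), for 0.2 s.
At the end, for the whole second after the job is handed in: The lever is past the dead point, on its stop (joint over 1.1 rad); the drill jig is within 1.5 mm of the fence and pressed by the plunger with more than 30 N; the bar lies at rest on the bench, off the lever and off the base plate (its centre less than 17 mm above the bench) (value of joint clamp_lever above 1.1 rad and y of drill_jig in the frame of fixture above 0.0815 m and contact force between plunger_nose and drill_jig above 30 N and height (world z) of bar_mid between 0 and 0.017 m and linear speed of bar below 0.02 m/s); the robot touches nothing.
It fails at once if the gripper or arm pushes the lever itself (more than 3 N) (contact force between any of the fingers, the arm and lever_blade above 3 N).
It fails at once if a bystander is moved more than 30 mm (distance of any of pliers, sensor, label_box from where it was at the start of the episode above 0.03 m).
It also fails if it takes over 45 s, if anything falls off the work surface, if the arm or the gripper's body presses on something with over 40 N, if the wrist force passes 120 N, or if a joint passes its speed limit or range.

ROBOT

A 6-joint arm with a two-finger parallel gripper is mounted at the origin on the work surface; the furniture and walls round the work are solid. World frame = base frame: x ahead of the robot, y to its left, z up, the work surface at z = 0. Lengths are in mm, angles in rad, forces in N, time in s.
With the tool pointing down it reaches from about 275 to 850 mm from the base axis. Payload 5.2 kg.
Tool frame: the origin (TCP) lies midway between the tips of the shut fingers; the grasp point (between the pads) lies 19 mm behind it (env.hold_point_z is the distance from the TCP to the grasp point, in mm); z points along the fingers, y is the line along which they close (so a half turn about z gives the same grasp; the last joint's range is limited). The gripper opens to 85 mm and grips with 20 to 120 N. Pads are 22 mm wide; open, the fingers measure 114 mm over their backs; the gripper's body (76 mm by 85 mm) begins 54 mm behind the grasp point. The pads swing forward as they close: fully open they stand 13 mm farther back than shut.
Start: joints at [1.085, 0.259, 1.535, -0, 1.348, -0.203], TCP at [153.453, 528.164, 205.71] pointing down, gripper open.
Joint ranges: [-3.14, 3.14], [-0.91, 2.08], [0.19, 2.58], [-1.22, 4.36], [0.22, 2.71], [-3.12, 3.12]. Speed limits (rad/s): [2.57, 2.57, 3.14, 3.14, 3.14, 3.14].

INTERFACE

Orientations are given as a unit quaternion [x, y, z, w].
In Python, from station import env gives the robot as it stands.
- The arm moves only by the tool arm_command, never from a script. Its argument "deltas" is a list that holds one entry, the list of rows, each a list of 7 numbers: the turn, a rotation vector about the tool's x, y, z normalised to -1 to 1, where 1 is 90 degrees, then the shift along the tool's x, y, z normalised to -1 to 1, where 1 is 4 cm, then the gripper's target within -1 to 1 (shut at 1, half-way at 0, fully open at -1). A call has exactly 8 rows; each row shifts and turns the commanded pose from where the row before left it, along the tool's axes as they then stand; what a row does not reach is not made up. A row lasts 1/8 s, in which the tool goes at most 62.5 mm and 10.7 degrees, less where a joint would pass 70% of its speed; a pose out of reach is approached as far as the arm can. A call with a number of a shift or a turn outside -1 to 1 is refused whole. A call with a gripper value outside its range is refused whole. The fingers move at their own pace and stop on an object; the grip force is fixed at half the most. Time passes only in rows, so rows that do not move let the fingers close, or fill a call up. It gives the time, the measured TCP pose, the force, the opening and the grip force at its end, in the units of the state.
- env.get_obs(): the state, without advancing time (a new reading comes with each control period).
- env.read_camera(name): name is "side" or "top" or "wrist"; returns the picture (400x640x3 uint8, red, green, blue); there is no depth.
- env.get_calibration(name): a dict with "fx", "fy", "cx", "cy" (pixels), "dist" ([k1, k2, p1, p2, k3] as OpenCV has them; the pictures are not rectified), "R" (3x3) and "t" (3): a world point X has camera coordinates R X + t; the wrist camera has in their place "mount" (4x4, takes a point from camera to tool coordinates, whose origin is the TCP and whose axes are the flange's). Camera axes: x right, y down, z forward; pixel columns grow to the right and rows downward; lengths in mm; the calibration is good to about 2 mm. A picture is of the moment at which its call begins: read the wrist's pose just before it. get_calibration takes no time and is no camera call.
- env.close_job(): hands the job in; it is judged then, once.
Trained networks look in the newest picture that a camera, given by its name, has taken for a name from the list of things; names that differ only in an ending like _2 or _b are one class to them, and where a whole thing is asked for, a point or a joint stands for the part that bears it (a point fixed in the world has none). Each returns a list of dicts, best first, with "p" (0 to 1); they miss things now and then, are a little off and sometimes report something else, mostly with a low value. They report only what shows in the picture. A call takes as long as a camera call. They do not tell look-alikes from the thing itself.
- env.cut_out(query, camera): "pixels" (400x640 bool, what is visible of it) and "position" ([column, row] in pixels, amid what is visible of it).
The state is a dict: "t": time; "joints": joint angles; "qvel": joint speeds; "tau": joint torques, N m; "position": TCP position; "tool_rot": TCP orientation; "wrist_force": force on the tool from outside, world axes, zero at the start; "ft_torque": the same for the moment, N m; "width": finger opening in mm; "grasp_force": force on a finger pad.
Only numpy, scipy, OpenCV 4.12 (cv2) and the standard library are available. Lean on these libraries where they do the work, as an engineer would, in place of code of your own. Each camera call takes 0.05 s, during which the arm holds its last target. There are 200 camera calls.

## Working session

There is one attempt and no reset: what is moved stays moved. The work goes in short steps, Python scripts to look and compute and a tool call to move; the robot and the scene stay as the last step left them, time stands still between calls to the robot, and variables do not carry over. Pictures are saved under pics/ and viewed, at most 13 in all, crops included, and the job is handed in when it is done.

Besides the shell and the picture viewer there is one more tool, called after "Call:" as a command line: name --argument value ..., lists and objects as JSON in quotes. arm_command: Moves the arm, as the interface text tells. Its arguments: {"type":"object","properties":{"deltas":{"type":"array","items":{"type":"array","items":{"type":"array","items":{"type":"number"}}}}},"required":["deltas"]}

```bash
mkdir -p pics; ls; python3 - <<'E'
from station import env
import cv2,numpy as np
o=env.get_obs(); print(o)
for c in("top","side"):
    im=env.read_camera(c); cv2.imwrite(f"pics/{c}0.png",im[:,:,::-1])
    k=env.get_calibration(c); print(c,{a:np.round(v,3).tolist() for a,v in k.items()})
    for q in("bar","lever_blade","lever_tip","lever_pivot","fixture","drill_jig","pliers","sensor","label_box"):
        for r in env.cut_out(q,c)[:3]: 
            print(c,q,round(r["p"],2),np.round(r["position"]),r["pixels"].sum())
E
```

```text
pics
{'t': 0.0, 'joints': array([ 1.08517549e+00,  2.59347713e-01,  1.53610214e+00,  2.80421221e-05,
        1.34799847e+00, -2.02784442e-01]), 'qvel': array([-0.00109686, -0.00116054, -0.00215507,  0.00031092,  0.00193931,
       -0.00236045]), 'tau': array([-4.91445587e-05, -4.46034479e+01, -2.90569746e+01,  8.45933482e-05,
        1.18301439e-02, -2.93497953e-05]), 'position': array([153.1767638 , 527.63516064, 204.86455761]), 'tool_rot': array([ 1.40950313e-01,  9.90016236e-01, -8.68799572e-04, -3.25964221e-04]), 'wrist_force': array([-0.161949  ,  0.98775167,  0.29531435]), 'ft_torque': array([-0.00950289, -0.05355266, -0.04769924]), 'grasp_force': 0.0, 'width': 85.56820626227145}
top {'fx': 474.254, 'fy': 474.254, 'cx': 318.172, 'cy': 202.301, 'dist': [-0.035, 0.0, 0.0, 0.0, 0.0], 'R': [[-0.019, -1.0, -0.003], [-0.997, 0.019, -0.079], [0.079, 0.001, -0.997]], 't': [-18.132, 472.482, 1210.068]}
top bar 0.78 [433. 209.] 850
top lever_blade 0.73 [348. 168.] 290
top lever_tip 0.63 [346. 171.] 238
top lever_pivot 0.7 [438. 206.] 835
top lever_pivot 0.58 [315. 165.] 5076
top fixture 0.8 [324. 164.] 4890
top fixture 0.39 [348. 168.] 299
top drill_jig 0.87 [277. 167.] 1231
top pliers 0.87 [242. 241.] 341
top pliers 0.59 [351. 172.] 323
top sensor 0.62 [205. 209.] 160
top label_box 0.76 [426. 107.] 914
side {'fx': 380.519, 'fy': 380.519, 'cx': 314.127, 'cy': 199.069, 'dist': [-0.065, 0.0, 0.0, 0.0, 0.0], 'R': [[-0.997, -0.07, -0.022], [-0.009, 0.415, -0.91], [0.073, -0.907, -0.415]], 't': [463.994, 79.98, 866.436]}
side bar 0.78 [324. 175.] 463
side bar 0.68 [398. 184.] 539
side lever_blade 0.48 [286. 194.] 279
side lever_tip 0.59 [283. 197.] 255
side lever_pivot 0.97 [274. 242.] 3094
side fixture 0.71 [275. 240.] 2946
side drill_jig 0.67 [261. 229.] 1004
side pliers 0.71 [356. 268.] 585
side sensor 0.78 [300. 308.] 291
side sensor 0.29 [283. 195.] 271
side label_box 0.67 [318. 176.] 533
```

```bash
python3 - <<'E'
import cv2
a=cv2.imread("pics/top0.png")[60:300,160:480]; cv2.imwrite("pics/top0c.png",cv2.resize(a,(800,600),interpolation=cv2.INTER_CUBIC))
a=cv2.imread("pics/side0.png")[120:345,160:460]; cv2.imwrite("pics/side0c.png",cv2.resize(a,(800,600),interpolation=cv2.INTER_CUBIC))
E
```

```text
(no output)
```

View pics/top0c.png

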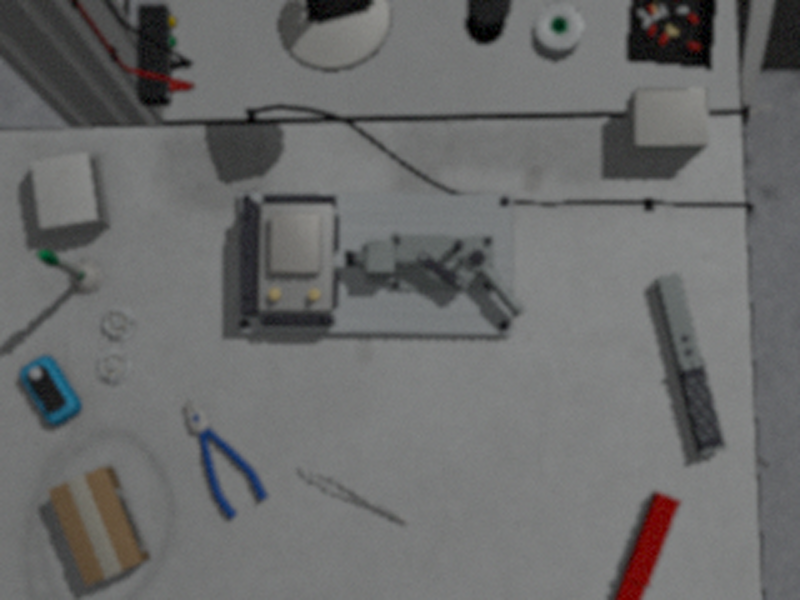

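View pics/side0c.png

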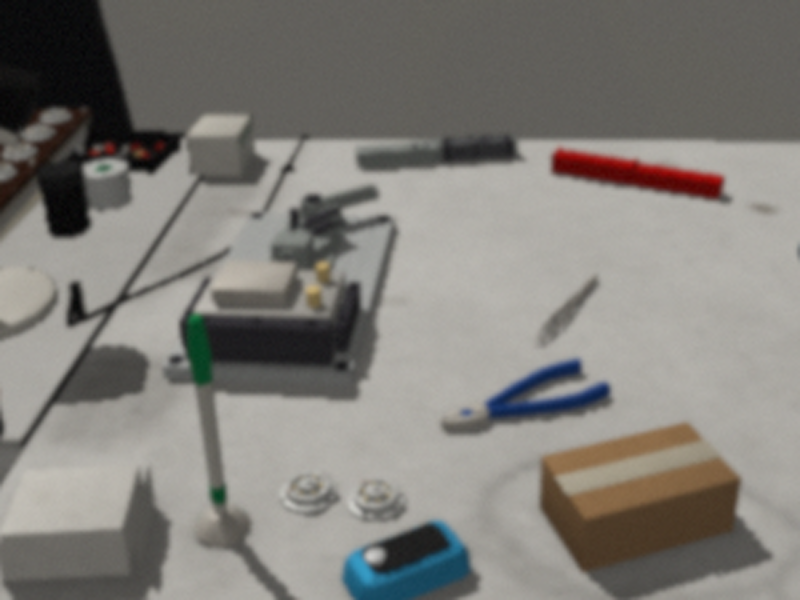

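The top view shows the bar at crop (685,365), with its channel end pointing away from the robot at (665,280) and its grip at (705,440). The hub is at (477,257) and the lever tip at (507,315). The red look-alike is at lower right.

```bash
cat > h.py <<'E'
from station import env
import numpy as np,cv2
from scipy.spatial.transform import Rotation as Ro
def cam(c,o=None):
    k=env.get_calibration(c); K=np.array([[k["fx"],0,k["cx"]],[0,k["fy"],k["cy"]],[0,0,1.]])
    if "mount" in k:
        M=np.array(k["mount"]); T=np.eye(4); T[:3,:3]=Ro.from_quat(o["tool_rot"]).as_matrix(); T[:3,3]=o["position"]
        W=np.linalg.inv(T@M); R,t=W[:3,:3],W[:3,3]
    else: R,t=np.array(k["R"]),np.array(k["t"])
    return K,np.array(k["dist"],float),R,t
def plane(C,px,z):
    K,d,R,t=C; p=cv2.undistortPoints(np.array(px,float).reshape(-1,1,2),K,d)[:,0]
    r=np.c_[p,np.ones(len(p))]@R; c=-R.T@t
    return (c+r*((z-c[2])/r[:,2])[:,None])[:,:2]
def proj(C,X):
    K,d,R,t=C; return cv2.projectPoints(np.array(X,float).reshape(-1,1,3),cv2.Rodrigues(R)[0],t,K,d)[0][:,0]
def mask(q,c,z,C,i=0):
    r=env.cut_out(q,c)[i]; v,u=np.nonzero(r["pixels"]); return plane(C,np.c_[u,v],z),r
def rect(P):
    return cv2.minAreaRect(P.astype(np.float32))
E
python3 - <<'E'
from h import *
env.read_camera("top"); C=cam("top")
for q,z in(("bar",20),("fixture",12),("lever_blade",45),("drill_jig",60)):
    P,r=mask(q,"top",z,C); print(q,P.mean(0).round(1),rect(P),cv2.boxPoints(rect(P)).round(0).tolist())
crop=lambda x,y:(160+x*.4,60+y*.4)
print("pivot,tip",plane(C,[crop(477,257),crop(510,315)],45))
print("bar ends",plane(C,[crop(665,278),crop(708,444)],21))
print("plate corners",plane(C,[crop(515,193),crop(512,336),crop(240,333),crop(240,195)],12))
E
```

```text
bar [ 239.8 -266.7] ((237.46945190429688, -265.5802307128906), (32.1961784362793, 187.62474060058594), 66.24192810058594) [[145.0, -243.0], [317.0, -318.0], [330.0, -289.0], [158.0, -213.0]]
fixture [569.7 -27.2] ((571.45361328125, -11.120025634765625), (301.5594177246094, 153.73597717285156), 88.85748291015625) [[492.0, -160.0], [645.0, -163.0], [651.0, 138.0], [498.0, 141.0]]
lever_blade [ 548.2 -107.9] ((551.9051513671875, -107.23372650146484), (112.01551055908203, 38.55938720703125), 67.35553741455078) [[513.0, -152.0], [548.0, -166.0], [591.0, -63.0], [556.0, -48.0]]
drill_jig [568.6  70.6] ((570.277587890625, 69.8035888671875), (75.62354278564453, 112.79020690917969), 89.47489166259766) [[514.0, 33.0], [626.0, 31.0], [627.0, 107.0], [514.0, 108.0]]
pivot,tip [[ 569.51588389 -112.35466524]
 [ 509.30259742 -144.45093987]]
bar ends [[ 547.70753911 -309.31402535]
 [ 374.51223136 -347.38767353]]
plate corners [[ 642.3063501  -156.41894735]
 [ 490.93793671 -149.12855171]
 [ 499.54338455  134.81087457]
 [ 645.88114342  133.67335356]]
```

```bash
cat > plan.py <<'E'
from h import *
# plan(x,y,z,yaw_y,rows): tool pointing down, tool y at yaw_y deg in world; even rows, per row [turn, shift] in tool axes
def plan(x,y,z,yaw,n,start=None):
    o=env.get_obs(); R0=Ro.from_quat(o["tool_rot"]).as_matrix(); p0=o["position"]
    if start: p0=np.array(start[:3],float); y0=start[3]
    else: y0=np.degrees(np.arctan2(R0[1,1],R0[0,1]))
    dy=(yaw-y0+180)%360-180
    s=np.array([x,y,z],float)-p0; out=[]
    for i in range(n):
        a=np.radians(y0+dy*(i+1)/n); ty=np.array([np.cos(a),np.sin(a),0]); tz=np.array([0,0,-1.]); tx=np.cross(ty,tz)
        d=s/n/40; out.append([0,0,round(-dy/n/90,3),round(d@tx,2),round(d@ty,2),round(d@tz,2)])
    for r in out: print(r)
E
python3 - <<'E'
from plan import *
print(np.round(env.get_calibration("wrist")["mount"],3).tolist(),env.get_calibration("wrist")["fx"])
o=env.get_obs();print(Ro.from_quat(o["tool_rot"]).as_matrix().round(2).tolist())
plan(440,-140,270,-79,24,None)
E
```

```text
[[0.001, -0.959, -0.283, 71.037], [1.0, 0.001, 0.0, 0.169], [0.0, -0.283, 0.959, -168.441], [0.0, 0.0, 0.0, 1.0]] 304.30441924181514
[[-0.96, 0.28, 0.0], [0.28, 0.96, 0.0], [-0.0, 0.0, -1.0]]
[0, 0, np.float64(0.071), np.float64(-0.54), np.float64(-0.53), np.float64(-0.07)]
[0, 0, np.float64(0.071), np.float64(-0.6), np.float64(-0.46), np.float64(-0.07)]
[0, 0, np.float64(0.071), np.float64(-0.65), np.float64(-0.4), np.float64(-0.07)]
[0, 0, np.float64(0.071), np.float64(-0.69), np.float64(-0.32), np.float64(-0.07)]
[0, 0, np.float64(0.071), np.float64(-0.72), np.float64(-0.24), np.float64(-0.07)]
[0, 0, np.float64(0.071), np.float64(-0.74), np.float64(-0.16), np.float64(-0.07)]
[0, 0, np.float64(0.071), np.float64(-0.75), np.float64(-0.08), np.float64(-0.07)]
[0, 0, np.float64(0.071), np.float64(-0.76), np.float64(0.0), np.float64(-0.07)]
[0, 0, np.float64(0.071), np.float64(-0.75), np.float64(0.09), np.float64(-0.07)]
[0, 0, np.float64(0.071), np.float64(-0.74), np.float64(0.17), np.float64(-0.07)]
[0, 0, np.float64(0.071), np.float64(-0.71), np.float64(0.25), np.float64(-0.07)]
[0
[... 360 characters left out ...]
4(-0.47), np.float64(0.59), np.float64(-0.07)]
[0, 0, np.float64(0.071), np.float64(-0.41), np.float64(0.64), np.float64(-0.07)]
[0, 0, np.float64(0.071), np.float64(-0.33), np.float64(0.68), np.float64(-0.07)]
[0, 0, np.float64(0.071), np.float64(-0.25), np.float64(0.71), np.float64(-0.07)]
[0, 0, np.float64(0.071), np.float64(-0.17), np.float64(0.74), np.float64(-0.07)]
[0, 0, np.float64(0.071), np.float64(-0.09), np.float64(0.75), np.float64(-0.07)]
[0, 0, np.float64(0.071), np.float64(-0.01), np.float64(0.76), np.float64(-0.07)]
[0, 0, np.float64(0.071), np.float64(0.08), np.float64(0.75), np.float64(-0.07)]
[0, 0, np.float64(0.071), np.float64(0.16), np.float64(0.74), np.float64(-0.07)]
```

Call:
arm_command --deltas '[[[0, 0, 0.071, -0.54, -0.53, -0.07, -1], [0, 0, 0.071, -0.6, -0.46, -0.07, -1], [0, 0, 0.071, -0.65, -0.4, -0.07, -1], [0, 0, 0.071, -0.69, -0.32, -0.07, -1], [0, 0, 0.071, -0.72, -0.24, -0.07, -1], [0, 0, 0.071, -0.74, -0.16, -0.07, -1], [0, 0, 0.071, -0.75, -0.08, -0.07, -1], [0, 0, 0.071, -0.76, 0, -0.07, -1]]]'

```text
t: 2.25
position: [273.5, 316.2, 228.4]
tool_rot: [0.556, 0.831, 0.0, 0.0]
wrist_force: [1.0, 0.1, -0.1]
width: 85.5
grasp_force: 0.0
```

Call:
arm_command --deltas '[[[0, 0, 0.071, -0.75, 0.09, -0.07, -1], [0, 0, 0.071, -0.74, 0.17, -0.07, -1], [0, 0, 0.071, -0.71, 0.25, -0.07, -1], [0, 0, 0.071, -0.68, 0.33, -0.07, -1], [0, 0, 0.071, -0.64, 0.4, -0.07, -1], [0, 0, 0.071, -0.59, 0.47, -0.07, -1], [0, 0, 0.071, -0.54, 0.53, -0.07, -1], [0, 0, 0.071, -0.47, 0.59, -0.07, -1]]]'

```text
t: 3.25
position: [391.6, 105.2, 250.8]
tool_rot: [0.86, 0.51, 0.0, 0.0]
wrist_force: [0.5, 0.6, 0.6]
width: 85.4
grasp_force: 0.0
```

Call:
arm_command --deltas '[[[0, 0, 0.071, -0.41, 0.64, -0.07, -1], [0, 0, 0.071, -0.33, 0.68, -0.07, -1], [0, 0, 0.071, -0.25, 0.71, -0.07, -1], [0, 0, 0.071, -0.17, 0.74, -0.07, -1], [0, 0, 0.071, -0.09, 0.75, -0.07, -1], [0, 0, 0.071, -0.01, 0.76, -0.07, -1], [0, 0, 0.071, 0.08, 0.75, -0.07, -1], [0, 0, 0.071, 0.16, 0.74, -0.07, -1]]]'

```text
t: 4.25
position: [509.7, -106.2, 273.1]
tool_rot: [0.996, 0.089, 0.0, 0.0]
wrist_force: [-0.2, 0.2, 0.3]
width: 85.4
grasp_force: 0.0
```

Call:
arm_command --deltas '[[[0, 0, 0, 0.1, 0.5, 0, -1], [0, 0, 0, 0.1, 0.5, 0, -1], [0, 0, 0, 0.1, 0.5, 0, -1], [0, 0, 0, 0.1, 0.4, 0, -1], [0, 0, 0, 0.1, 0, 0, -1], [0, 0, 0, 0.1, 0, 0, -1], [0, 0, 0, 0, 0, 0, -1], [0, 0, 0, 0, 0, 0, -1]]]'

```text
t: 5.25
position: [546.6, -175.1, 273.0]
tool_rot: [0.996, 0.091, -0.0, -0.0]
wrist_force: [0.2, -0.3, 0.9]
width: 85.3
grasp_force: 0.0
```

```bash
python3 - <<'E'
from plan import *
o=env.get_obs(); print(o["position"],o["joints"].round(2),o["t"],o["tool_rot"])
im=env.read_camera("wrist"); cv2.imwrite("pics/w1.png",im[:,:,::-1]); C=cam("wrist",o)
for q,z in(("bar",21),("fixture",12),("lever_blade",45),("drill_jig",60)):
    for i,r in enumerate(env.cut_out(q,"wrist")[:2]):
        v,u=np.nonzero(r["pixels"]); P=plane(C,np.c_[u,v],z); print(q,r["p"],P.mean(0).round(1),rect(P),np.round(r["position"]))
for n,X in(("pivot",(570,-116,45)),("tip0",(519,-167,45)),("tip.3",(507,-150,45)),("barmid",(461,-328,11))): print(n,proj(C,X))
E
```

```text
[ 546.55271223 -175.11081545  273.03101587] [-0.5   0.27  1.36  0.    1.51  0.88] 5.25 [ 9.95813026e-01  9.14134373e-02 -4.00206455e-06 -1.06376776e-05]
bar 0.87 [ 298.  -287.7] ((293.4239501953125, -286.961181640625), (35.183223724365234, 94.45730590820312), 67.2134017944336) [357. 324.]
bar 0.56 [ 476.6 -325.5] ((461.3787841796875, -330.63836669921875), (192.15884399414062, 33.33995819091797), 10.87261962890625) [408. 225.]
fixture 0.56 [577.4 -27.3] ((574.0890502929688, -3.4476165771484375), (317.9591064453125, 152.300048828125), 88.39999389648438) [220. 124.]
lever_blade 0.69 [ 553.1 -108.1] ((559.1806640625, -111.79634094238281), (119.82783508300781, 47.211463928222656), 64.99945831298828) [268. 154.]
drill_jig 0.88 [578.9  59.9] ((577.3623657226562, 59.451812744140625), (80.86665344238281, 106.78927612304688), 88.01173400878906) [136. 108.]
drill_jig 0.31 [489.3 213.4] ((489.3444519042969, 213.6165008544922), (29.15130615234375, 33.50703430175781), 10.005270957946777) [ 20. 161.]
pivot [[278.29623078 142.76867738]]
tip0 [[310.38348826 187.55358341]]
tip.3 [[296.43558994 193.8158711 ]]
barmid [[407.87490791 236.96384133]]
```

View pics/w1.png

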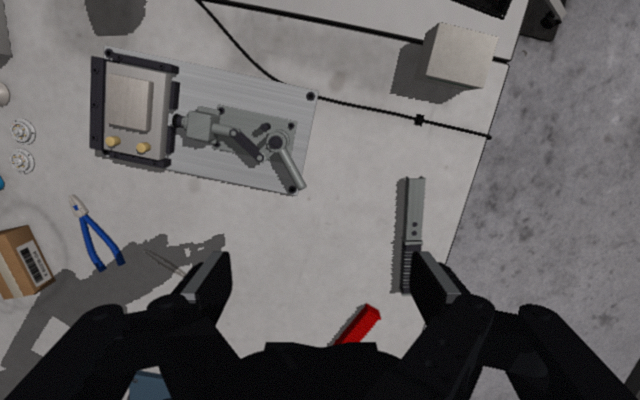

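Wrist view: the hub is at (277,143), the lever tip near (299,186), and the bar runs from the channel end (412,178) to the grip end (404,293). I'll enlarge it to get exact ends.

```bash
sed -i 's/(i+1)\/n/i\/n/; s/for r in out: print(r)/for r in out: print([float(v) for v in r])/' plan.py; python3 - <<'E'
import cv2,numpy as np
a=cv2.imread("pics/w1.png")
l=cv2.resize(a[110:210,240:320],(400,500),interpolation=cv2.INTER_CUBIC)
b=cv2.resize(a[170:300,370:448],(300,500),interpolation=cv2.INTER_CUBIC)
cv2.imwrite("pics/w1c.png",np.hstack([l,b]))
E
```

```text
(no output)
```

View pics/w1c.png

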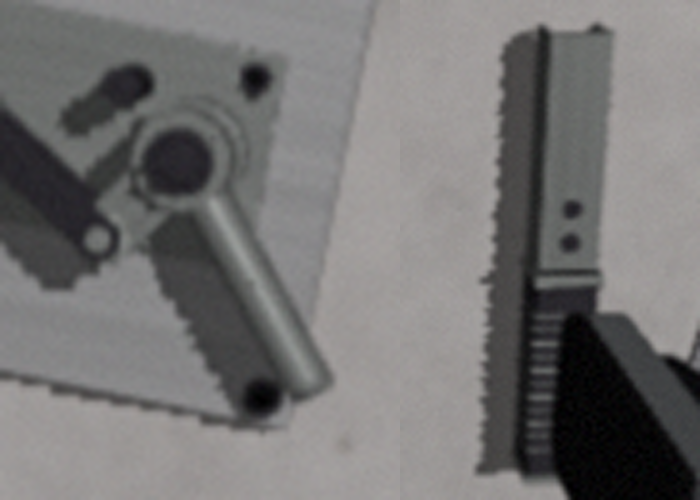

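```bash
python3 - <<'E'
from h import *
o=env.get_obs(); C=cam("wrist",o)
A=plane(C,[(302.6,187.6),(276,142),(281.4,151)],45); print("tip,piv",A,np.degrees(np.arctan2(*(A[0]-A[1])[::-1])),np.linalg.norm(A[0]-A[1]),np.degrees(np.arctan2(*(A[0]-A[2])[::-1])))
B=plane(C,[((580-400)/3.846+370,32/3.846+170),((570-400)/3.846+370,276/3.846+170)],20)
d=B[0]-B[1]; a=np.arctan2(d[1],d[0]);print("bar",B,np.linalg.norm(d),np.degrees(a))
u=d/np.linalg.norm(d); print("mid",B[0]-95*u,B[1],"grip",B[0]-120*u)
# plate corners lower right, upper right, jig
print("plate",plane(C,[(316,95),(302,195)],12))
E
```

```text
tip,piv [[ 517.07686352 -157.22055381]
 [ 570.51192573 -113.46005684]
 [ 560.32897784 -122.02283401]] -140.6843329858929 69.06726408471397 -140.86198173471774
bar [[ 553.60116385 -313.92339913]
 [ 458.32847    -336.52566359]] 97.91704934318562 13.34598550586935
mid [ 461.16674128 -335.85231895] [ 458.32847    -336.52566359] grip [ 436.84189324 -341.62308732]
plate [[ 638.0630682  -153.14420553]
 [ 497.5163139  -157.75522614]]
```

```bash
python3 - <<'E'
from plan import *
plan(437,-339,100,-76.7,6)
E
```

```text
[0.0, 0.0, -0.005, -0.57, 0.59, 0.72]
[0.0, 0.0, -0.005, -0.58, 0.58, 0.72]
[0.0, 0.0, -0.005, -0.58, 0.58, 0.72]
[0.0, 0.0, -0.005, -0.59, 0.57, 0.72]
[0.0, 0.0, -0.005, -0.59, 0.57, 0.72]
[0.0, 0.0, -0.005, -0.6, 0.56, 0.72]
```

Call:
arm_command --deltas '[[[0, 0, -0.005, -0.57, 0.59, 0.72, -1], [0, 0, -0.005, -0.58, 0.58, 0.72, -1], [0, 0, -0.005, -0.58, 0.58, 0.72, -1], [0, 0, -0.005, -0.59, 0.57, 0.72, -1], [0, 0, -0.005, -0.59, 0.57, 0.72, -1], [0, 0, -0.005, -0.6, 0.56, 0.72, -1], [0, 0, 0, 0, 0, 0, -1], [0, 0, 0, 0, 0, 0, -1]]]'

```text
t: 6.5
position: [437.2, -339.1, 100.7]
tool_rot: [0.993, 0.114, 0.0, 0.0]
wrist_force: [-0.1, 0.3, 0.7]
width: 85.2
grasp_force: 0.0
```

```bash
python3 - <<'E'
from plan import *
o=env.get_obs(); print(o["position"],o["joints"].round(2),o["t"])
R=Ro.from_quat(o["tool_rot"]).as_matrix();print(np.degrees(np.arctan2(R[1,1],R[0,1])))
im=env.read_camera("wrist"); cv2.imwrite("pics/w2.png",im[:,:,::-1]); C=cam("wrist",o)
for r in env.cut_out("bar","wrist")[:3]:
    v,u=np.nonzero(r["pixels"]); P=plane(C,np.c_[u,v],20); print(r["p"],P.mean(0).round(1),rect(P),np.round(r["position"]))
E
```

```text
[ 437.19762787 -339.07357314  100.70032733] [-0.86  0.36  1.67  0.    1.11  0.48] 6.5
-76.90372268023069
0.97 [ 303.7 -296.2] ((254.63107299804688, -275.9950256347656), (30.579254150390625, 175.58969116210938), 67.59032440185547) [242. 316.]
0.66 [ 467.  -332.6] ((460.14678955078125, -334.2823181152344), (191.16844177246094, 27.491714477539062), 12.23868179321289) [318. 159.]
```

View pics/w2.png

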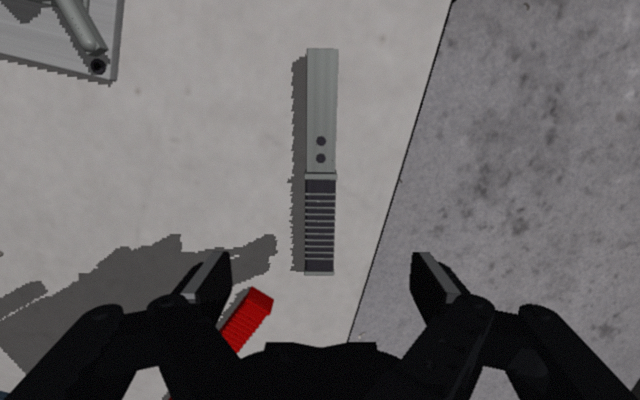

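The bar stands upright and centred at column ~320, and the red one is well behind it. I'll descend and grip.

Call:
arm_command --deltas '[[[0, 0, 0, -0.03, 0.02, 0.5, -1], [0, 0, 0, 0, 0, 0.5, -1], [0, 0, 0, 0, 0, 0.5, -1], [0, 0, 0, 0, 0, 0.4, -1], [0, 0, 0, 0, 0, 0.3, -1], [0, 0, 0, 0, 0, 0.2, -1], [0, 0, 0, 0, 0, 0.04, -1], [0, 0, 0, 0, 0, 0, 1]]]'

```text
t: 7.6
position: [435.9, -340.4, 2.8]
tool_rot: [0.993, 0.114, 0.0, 0.0]
wrist_force: [-0.2, 0.3, 0.6]
width: 69.5
grasp_force: 0.0
```

Call:
arm_command --deltas '[[[0, 0, 0, 0, 0, 0, 1], [0, 0, 0, 0, 0, 0, 1], [0, 0, 0, 0, 0, 0, 1], [0, 0, 0, 0, 0, 0, 1], [0, 0, 0, 0, 0, 0, 1], [0, 0, 0, 0, 0, 0, 1], [0, 0, 0, 0, 0, 0, 1], [0, 0, 0, 0, 0, -0.1, 1]]]'

```text
t: 8.6
position: [435.5, -339.9, 6.4]
tool_rot: [0.993, 0.114, -0.0, -0.0]
wrist_force: [-0.7, -0.4, 0.1]
width: 0.0
grasp_force: 0.0
```

The fingers shut fully, so the grasp missed. I'll look.

```bash
python3 - <<'E'
from plan import *
o=env.get_obs(); print(o["position"],o["width"],o["grasp_force"],o["wrist_force"])
im=env.read_camera("wrist"); s=env.read_camera("side"); 
a=cv2.resize(s[100:250,220:460],(640,400),interpolation=cv2.INTER_CUBIC); cv2.imwrite("pics/w3.png",cv2.resize(np.vstack([im,a])[:,:,::-1],(480,600)))
E
```

```text
[ 435.53524105 -339.87548053    6.35636521] 0.01627611072429647 0.0 [-0.67630838 -0.4064708   0.10963347]
```

View pics/w3.png

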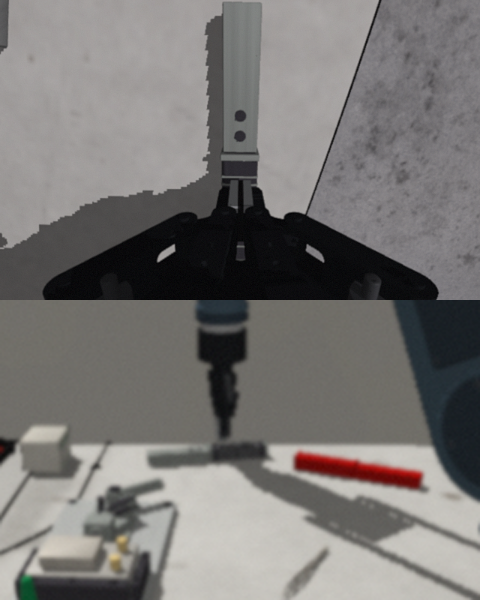

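```bash
python3 - <<'E'
from plan import *
o=env.get_obs(); C=cam("wrist",o); print(o["position"])
u=np.array([np.cos(np.radians(13)),np.sin(np.radians(13))]); m=np.array([460.1,-334.3])
for dz in(0,10,20):
    o2=dict(o); o2["position"]=o["position"]+[0,0,dz]; C=cam("wrist",o2)
    print(dz,[proj(C,[*(m+s*u),z])[0].round(0).tolist() for s,z in((95,20),(0,20),(-14,22))])
im=env.read_camera("wrist"); cv2.imwrite("pics/w4.png",cv2.resize(im[180:280,240:400,::-1],(800,500),interpolation=cv2.INTER_CUBIC))
r=env.cut_out("bar","wrist")
for k in r[:2]: v,uu=np.nonzero(k["pixels"]); print(k["p"],rect(np.c_[uu,v]),v.min(),v.max())
E
```

```text
[ 436.03341494 -340.46941634    7.04471113]
0 [[319.0, 5.0], [319.0, 204.0], [319.0, 230.0]]
10 [[319.0, 12.0], [319.0, 199.0], [319.0, 224.0]]
20 [[319.0, 18.0], [319.0, 195.0], [319.0, 218.0]]
0.9 ((319.6998291015625, 175.43626403808594), (53.12364196777344, 345.1197204589844), 0.29686668515205383) 3 348
```

View pics/w4.png

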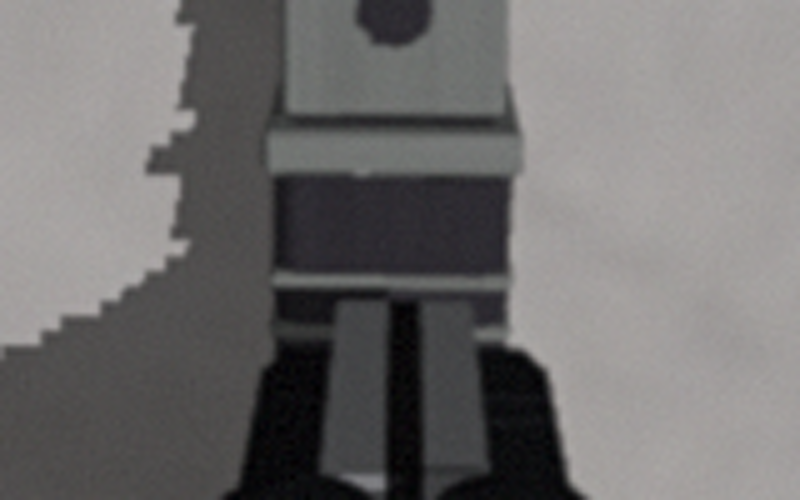

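```bash
python3 - <<'E'
from station import env
print(env.hold_point_z,[a for a in dir(env) if a[0]!='_'])
E
```

```text
18.700000000000003 ['IKError', 'close_job', 'cut_out', 'get_calibration', 'get_obs', 'hold_point_z', 'read_camera']
```

Call:
arm_command --deltas '[[[0, 0, 0, 0, 0, 0, -1], [0, 0, 0, 0, 0, 0, -1], [0, 0, 0, 0, 0, 0, -1], [0, 0, 0, 0, 0, 0, -1], [0, 0, 0, 0, 0, 0, -1], [0, 0, 0, 0, 0, 0, -1], [0, 0, 0, 0, 0, 0.1, -1], [0, 0, 0, 0, 0, 0.1, -1]]]'

```text
t: 9.8
position: [435.7, -340.1, -1.8]
tool_rot: [0.993, 0.114, -0.0, -0.0]
wrist_force: [0.1, 0.4, 0.1]
width: 85.6
grasp_force: 0.0
```

Call:
arm_command --deltas '[[[0, 0, 0, 0, 0, 0.1, -1], [0, 0, 0, 0, 0, 0.1, -1], [0, 0, 0, 0, 0, 0, 0.1], [0, 0, 0, 0, 0, 0, 0.1], [0, 0, 0, 0, 0, 0, 0.1], [0, 0, 0, 0, 0, 0, 0.1], [0, 0, 0, 0, 0, 0, 0.1], [0, 0, 0, 0, 0, 0, 0.1]]]'

```text
t: 10.8
position: [435.7, -340.2, -9.4]
tool_rot: [0.993, 0.114, -0.0, 0.0]
wrist_force: [0.0, -0.1, 0.8]
width: 38.3
grasp_force: 0.0
```

Call:
arm_command --deltas '[[[0, 0, 0, 0, 0, 0.05, 0.1], [0, 0, 0, 0, 0, 0.05, 0.1], [0, 0, 0, 0, 0, 0.05, 0.1], [0, 0, 0, 0, 0, 0.05, 0.1], [0, 0, 0, 0, 0, 0, 0.1], [0, 0, 0, 0, 0, 0, 0.1], [0, 0, 0, 0, 0, 0, 0.1], [0, 0, 0, 0, 0, 0, 0.1]]]'

```text
t: 11.8
position: [435.8, -340.2, -17.4]
tool_rot: [0.993, 0.114, 0.0, 0.0]
wrist_force: [0.4, -0.0, 0.1]
width: 38.7
grasp_force: 0.0
```

Call:
arm_command --deltas '[[[0, 0, 0, 0, 0, 0.05, 0.1], [0, 0, 0, 0, 0, 0.05, 0.1], [0, 0, 0, 0, 0, 0.03, 0.1], [0, 0, 0, 0, 0, 0, 1], [0, 0, 0, 0, 0, 0, 1], [0, 0, 0, 0, 0, 0, 1], [0, 0, 0, 0, 0, 0, 1], [0, 0, 0, 0, 0, 0, 1]]]'

```text
t: 12.8
position: [435.8, -340.2, -22.6]
tool_rot: [0.993, 0.114, 0.0, 0.0]
wrist_force: [-0.1, -0.3, -0.1]
width: 24.9
grasp_force: 59.6
```

Gripped (24.9 mm, 60 N); the fingertips really sit about 25 mm behind the reported TCP. Now I'll lift and carry it to the lever.

```bash
python3 - <<'E'
from plan import *
plan(460,-204,62,-51,7,[435.8,-340.2,60,-76.9])
E
```

```text
[0.0, 0.0, -0.041, 0.19, -0.45, -0.01]
[0.0, 0.0, -0.041, 0.22, -0.44, -0.01]
[0.0, 0.0, -0.041, 0.25, -0.43, -0.01]
[0.0, 0.0, -0.041, 0.28, -0.41, -0.01]
[0.0, 0.0, -0.041, 0.3, -0.39, -0.01]
[0.0, 0.0, -0.041, 0.33, -0.37, -0.01]
[0.0, 0.0, -0.041, 0.35, -0.35, -0.01]
```

Call:
arm_command --deltas '[[[0, 0, 0, 0, 0, -0.1, 1], [0, 0, 0, 0, 0, -0.3, 1], [0, 0, 0, 0, 0, -0.4, 1], [0, 0, 0, 0, 0, -0.4, 1], [0, 0, 0, 0, 0, -0.4, 1], [0, 0, 0, 0, 0, -0.3, 1], [0, 0, 0, 0, 0, -0.2, 1], [0, 0, 0, 0, 0, 0, 1]]]'

```text
t: 13.8
position: [436.0, -340.4, 61.9]
tool_rot: [0.993, 0.114, 0.0, 0.0]
wrist_force: [-0.4, 0.3, -1.2]
width: 24.9
grasp_force: 59.2
```

Call:
arm_command --deltas '[[[0, 0, -0.041, 0.19, -0.45, 0, 1], [0, 0, -0.041, 0.22, -0.44, 0, 1], [0, 0, -0.041, 0.25, -0.43, 0, 1], [0, 0, -0.041, 0.28, -0.41, 0, 1], [0, 0, -0.041, 0.3, -0.39, 0, 1], [0, 0, -0.041, 0.33, -0.37, 0, 1], [0, 0, -0.041, 0.35, -0.35, 0, 1], [0, 0, 0, 0, 0, 0, 1]]]'

```text
t: 14.8
position: [459.4, -202.1, 61.3]
tool_rot: [0.942, 0.335, -0.0, -0.0]
wrist_force: [0.1, -0.2, -1.7]
width: 24.7
grasp_force: 59.3
```

```bash
python3 - <<'E'
from plan import *
o=env.get_obs(); print(o["position"],o["joints"].round(2),o["t"],o["width"])
R=Ro.from_quat(o["tool_rot"]).as_matrix();print(np.degrees(np.arctan2(R[1,1],R[0,1])))
im=env.read_camera("wrist"); C=cam("wrist",o)
for n,X in(("piv",(570,-114,45)),("tip",(515,-159,45))): print(n,proj(C,X))
for q in("bar","lever_blade"):
  for r in env.cut_out(q,"wrist")[:2]:
    v,u=np.nonzero(r["pixels"]); print(q,r["p"],rect(np.c_[u,v]),r["position"])
cv2.imwrite("pics/w5.png",im[:,:,::-1])
E
```

```text
[ 459.40723308 -202.08935261   61.30113306] [-0.64  0.32  1.84  0.    0.98  0.25] 14.8 24.71446236296844
-50.83447016829093
piv [[322.08581672 -22.16627987]]
tip [[322.1220746  115.23586484]]
bar 0.62 ((322.4999694824219, 173.49996948242188), (64.99998474121094, 346.99993896484375), 0.0) [318.8, 161.9]
lever_blade 0.68 ((272.5, 6.0), (12.0, 33.0), 90.0) [271.6, 6.5]
```

View pics/w5.png

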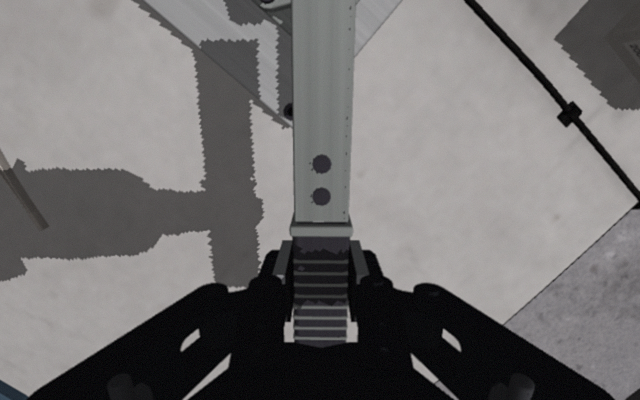

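The lever is hidden under the bar, as it should be. I'll cross-check its line in the earlier unobstructed w2 picture.

```bash
python3 - <<'E'
import cv2
a=cv2.imread("pics/w2.png")[0:80,40:130]; cv2.imwrite("pics/w2c.png",cv2.resize(a,(675,600),interpolation=cv2.INTER_CUBIC))
E
```

```text
(no output)
```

View pics/w2c.png

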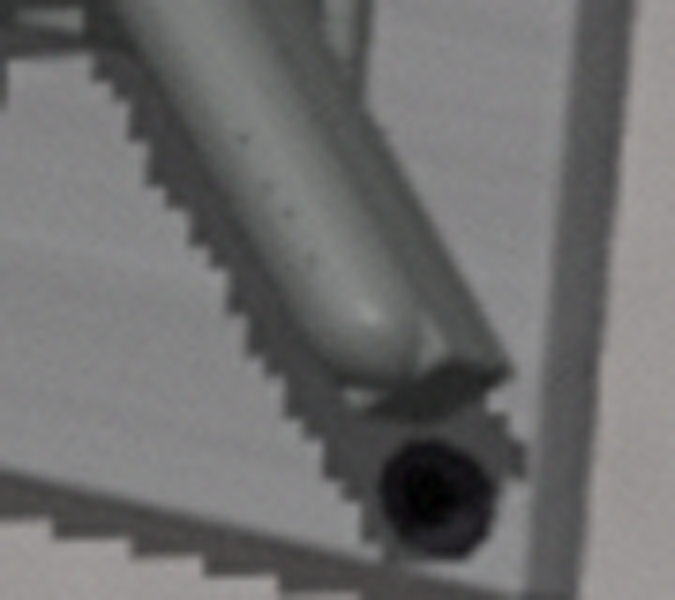

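```bash
python3 - <<'E'
from h import *
o={"position":np.array([437.2,-339.07,100.7]),"tool_rot":Ro.from_euler("z",0).as_quat()}
a=np.radians(-76.9); ty=np.array([np.cos(a),np.sin(a),0]); tz=np.array([0,0,-1.]); 
o["tool_rot"]=Ro.from_matrix(np.c_[np.cross(ty,tz),ty,tz]).as_quat()
C=cam("wrist",o); P=plane(C,[(72,13.3),(83.3,34.7),(91.3,50)],41); print(P)
for q in P[1:]: print(np.degrees(np.arctan2(*(q-P[0])[::-1]))+360)
# corner screw hole, z=12, also from w1 (pixel 240+262/5,110+397/5)
print(plane(C,[(40+435/7.5,495/7.5)],12))
o1={"position":np.array([546.55,-175.11,273.03]),"tool_rot":[.99581303,.09141344,0,0]}; print(plane(cam("wrist",o1),[(292.4,189.4)],12))
E
```

```text
[[ 534.76247229 -141.34695315]
 [ 522.52929632 -150.1394646 ]
 [ 513.618369   -156.41952603]]
215.7064326640363
215.48316901585332
[[ 503.38055438 -141.31879483]]
[[ 503.03281863 -142.62190988]]
```

Both views agree on a lever angle of about 218 deg. I'll trim slightly and descend.

Call:
arm_command --deltas '[[[0, 0, 0.013, 0, -0.025, 0.2, 1], [0, 0, 0, 0, 0, 0.3, 1], [0, 0, 0, 0, 0, 0.25, 1], [0, 0, 0, 0, 0, 0.1, 1], [0, 0, 0, 0, 0, 0.1, 1], [0, 0, 0, 0, 0, 0.05, 1], [0, 0, 0, 0, 0, 0.05, 1], [0, 0, 0, 0, 0, 0, 1]]]'

```text
t: 15.95
position: [458.9, -203.1, 19.6]
tool_rot: [0.946, 0.324, 0.0, 0.0]
wrist_force: [-1.0, 0.8, 1.6]
width: 24.6
grasp_force: 59.6
```

Call:
arm_command --deltas '[[[0, 0, 0, 0, -0.04, 0, 1], [0, 0, 0, 0, 0, 0, 1], [0, 0, 0, 0, 0, 0.05, 1], [0, 0, 0, 0, 0, 0.05, 1], [0, 0, 0, 0, 0, 0.03, 1], [0, 0, 0, 0, 0, 0, 1], [0, 0, 0, 0, 0, 0, 1], [0, 0, 0, 0, 0, 0, 1]]]'

```text
t: 16.95
position: [457.6, -201.7, 14.0]
tool_rot: [0.946, 0.324, -0.0, -0.0]
wrist_force: [-1.4, 0.7, -2.5]
width: 24.5
grasp_force: 59.1
```

Call:
arm_command --deltas '[[[0, 0, 0, 0, 0, 0.05, 1], [0, 0, 0, 0, 0, 0.05, 1], [0, 0, 0, 0, 0, 0.04, 1], [0, 0, 0, 0, 0, 0, 1], [0, 0, 0, 0, 0, 0, 1], [0, 0, 0, 0, 0, 0, 1], [0, 0, 0, 0, 0, 0, 1], [0, 0, 0, 0, 0, 0, 1]]]'

```text
t: 17.95
position: [457.7, -201.8, 8.5]
tool_rot: [0.946, 0.324, -0.0, -0.0]
wrist_force: [-0.9, 2.6, -2.2]
width: 25.1
grasp_force: 59.2
```

```bash
python3 - <<'E'
from plan import *
# arc about pivot: rows in tool axes, 4.5 deg per row, r=143
for d in(4.5,6):
    r=143; a=np.radians(d); print(d,"turn",d/90,"shift x",r*(1-np.cos(a))/40,"y",-r*np.sin(a)/40)
o=env.get_obs(); print(o["position"],o["wrist_force"],o["joints"].round(2))
s=env.read_camera("side"); w=env.read_camera("wrist")
cv2.imwrite("pics/s6.png",np.vstack([cv2.resize(s[130:230,220:380],(640,400),interpolation=cv2.INTER_CUBIC)[:,:,::-1],w[:200,:,::-1]]))
E
```

```text
4.5 turn 0.05 shift x 0.01102053190406753 y -0.2804912672270457
6 turn 0.06666666666666667 shift x 0.01958422405842299 y -0.37368925618186116
[ 457.67162895 -201.76070598    8.47126716] [-0.93846939  2.62921035 -2.22680574] [-0.64  0.4   1.89 -0.    0.85  0.27]
```

View pics/s6.png

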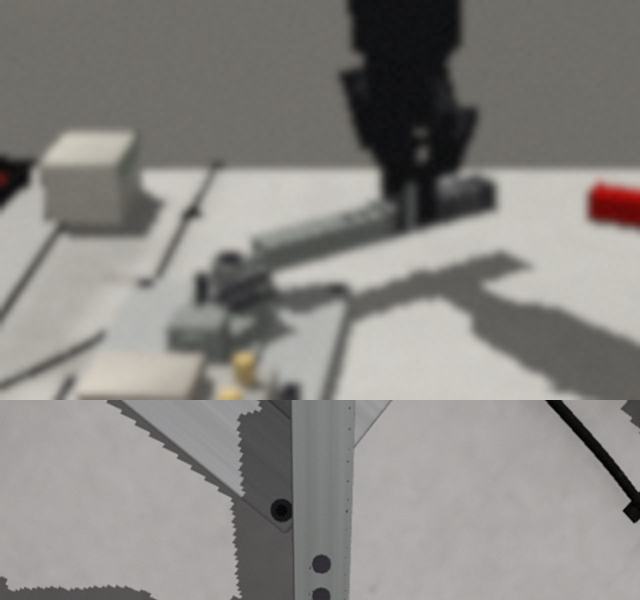

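The bar is seated over the lever. Now I'll swing it clockwise about the pivot.

Call:
arm_command --deltas '[[[0, 0, 0.05, 0.011, -0.28, 0, 1], [0, 0, 0.05, 0.011, -0.28, 0, 1], [0, 0, 0.05, 0.011, -0.28, 0, 1], [0, 0, 0.05, 0.011, -0.28, 0, 1], [0, 0, 0.05, 0.011, -0.28, 0, 1], [0, 0, 0.05, 0.011, -0.28, 0, 1], [0, 0, 0.05, 0.011, -0.28, 0, 1], [0, 0, 0.05, 0.011, -0.28, 0, 1]]]'

```text
t: 19.05
position: [428.5, -119.8, 9.0]
tool_rot: [1.0, 0.014, 0.001, 0.001]
wrist_force: [-2.1, -1.7, -2.2]
width: 24.8
grasp_force: 59.4
```

Call:
arm_command --deltas '[[[0, 0, 0.039, 0.007, -0.22, 0, 1], [0, 0, 0.039, 0.007, -0.22, 0, 1], [0, 0, 0.039, 0.007, -0.22, 0, 1], [0, 0, 0.039, 0.007, -0.22, 0, 1], [0, 0, 0.039, 0.007, -0.22, 0, 1], [0, 0, 0.039, 0.007, -0.22, 0, 1], [0, 0, 0, 0, 0, 0, 1], [0, 0, 0, 0, 0, 0, 1]]]'

```text
t: 20.05
position: [436.0, -67.3, 8.6]
tool_rot: [0.986, -0.167, 0.0, 0.0]
wrist_force: [-2.2, -0.9, -1.4]
width: 25.0
grasp_force: 59.5
```

Call:
arm_command --deltas '[[[0, 0, 0.022, 0.002, -0.125, 0, 1], [0, 0, 0.022, 0.002, -0.125, 0, 1], [0, 0, 0, 0, 0, 0, 1], [0, 0, 0, 0, 0, 0, 1], [0, 0, 0, 0, 0, 0, 1], [0, 0, 0, 0, 0, 0, 1], [0, 0, 0, 0, 0, 0, 1], [0, 0, 0, 0, 0, 0, 1]]]'

```text
t: 21.05
position: [439.5, -57.6, 8.5]
tool_rot: [0.98, -0.201, 0.0, -0.0]
wrist_force: [-0.2, 0.6, -1.8]
width: 24.7
grasp_force: 59.5
```

Call:
arm_command --deltas '[[[0, 0, 0.022, 0.002, -0.125, 0, 1], [0, 0, 0, 0, 0, 0, 1], [0, 0, 0, 0, 0, 0, 1], [0, 0, 0, 0, 0, 0, 1], [0, 0, 0, 0, 0, 0, 1], [0, 0, 0, 0, 0, 0, 1], [0, 0, 0, 0, 0, 0, 1], [0, 0, 0, 0, 0, 0, 1]]]'

```text
t: 22.05
position: [441.5, -53.0, 8.5]
tool_rot: [0.976, -0.218, -0.0, -0.0]
wrist_force: [0.1, -0.1, -1.6]
width: 24.7
grasp_force: 59.4
```

The force is zero, so the lever has snapped ahead into the channel's play. I'll lift off.

Call:
arm_command --deltas '[[[0, 0, 0, 0, 0, -0.1, 1], [0, 0, 0, 0, 0, -0.15, 1], [0, 0, 0, 0, 0, -0.2, 1], [0, 0, 0, 0, 0, -0.2, 1], [0, 0, 0, 0, 0, -0.25, 1], [0, 0, 0, 0, 0, -0.3, 1], [0, 0, 0, 0, 0, -0.3, 1], [0, 0, 0, 0, 0, -0.2, 1]]]'

```text
t: 23.05
position: [441.9, -53.2, 77.5]
tool_rot: [0.976, -0.218, 0.001, 0.0]
wrist_force: [0.5, -0.0, -2.6]
width: 24.7
grasp_force: 59.4
```

Call:
arm_command --deltas '[[[0, 0, -0.06, -0.5, 0.2, -0.2, 1], [0, 0, -0.06, -0.5, 0.3, -0.2, 1], [0, 0, -0.06, -0.5, 0.4, -0.2, 1], [0, 0, -0.06, -0.3, 0.5, -0.2, 1], [0, 0, -0.06, 0, 0.5, 0, 1], [0, 0, -0.06, 0, 0.5, 0, 1], [0, 0, 0, 0, 0.5, 0, 1], [0, 0, 0, 0, 0.3, 0, 1]]]'

```text
t: 24.05
position: [362.3, -157.2, 108.8]
tool_rot: [0.998, 0.062, 0.0, 0.0]
wrist_force: [-0.2, -0.2, -1.4]
width: 24.6
grasp_force: 59.5
```

```bash
python3 - <<'E'
from plan import *
o=env.get_obs(); print(o["position"],o["joints"].round(2),o["t"],o["width"])
R=Ro.from_quat(o["tool_rot"]).as_matrix();print(np.degrees(np.arctan2(R[1,1],R[0,1])))
t=env.read_camera("top"); C=cam("top")
for r in env.cut_out("lever_blade","top")[:2]:
    v,u=np.nonzero(r["pixels"]); P=plane(C,np.c_[u,v],45); print("lever top",r["p"],rect(P))
P,r=mask("drill_jig","top",60,C); print("jig",rect(P))
for a in(218,190,165,159): print(a,proj(C,[570.5+60*np.cos(np.radians(a)),-114+60*np.sin(np.radians(a)),45]))
w=env.read_camera("wrist")
cv2.imwrite("pics/s7.png",np.vstack([cv2.resize(t[120:220,240:400],(640,400),interpolation=cv2.INTER_CUBIC)[:,:,::-1],w[:200,:,::-1]]))
E
```

```text
[ 362.31600438 -157.23240216  108.77665205] [-0.69  0.08  2.02 -0.    1.04  0.75] 24.05 24.640787085581398
-82.84972180085754
lever top 0.51 ((539.0137329101562, -80.2286605834961), (78.47433471679688, 89.91754150390625), 3.033464193344116)
jig ((571.59765625, 73.41450500488281), (76.16816711425781, 105.78861999511719), 87.71861267089844)
218 [[366.40077247 180.51785208]]
190 [[356.10530357 185.32482525]]
165 [[345.89471507 185.07559242]]
159 [[343.52886864 184.36193894]]
```

View pics/s7.png

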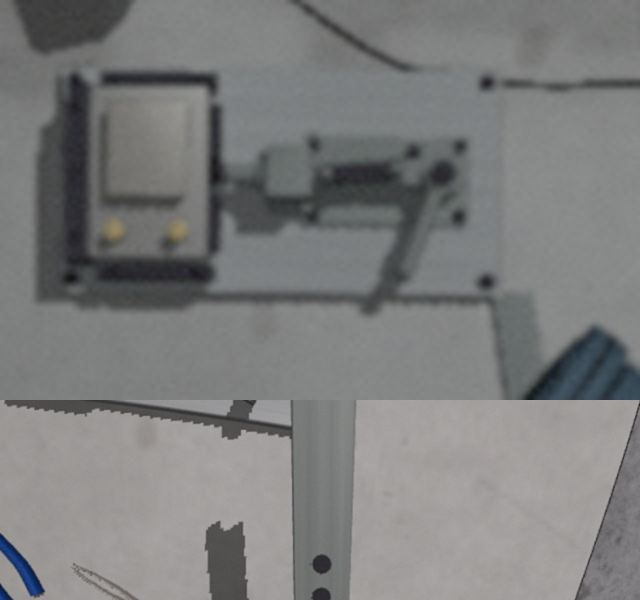

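The top view shows the lever closed at about 160 deg, with its tip at (400,285) in the crop, and the jig pressed home on the fence. Next I'll lay the bar down to the right of the base.

Call:
arm_command --deltas '[[[0, 0, 0, 0.24, 0.45, 0, 1], [0, 0, 0, 0.24, 0.45, 0, 1], [0, 0, 0, 0.24, 0.45, 0.3, 1], [0, 0, 0, 0.24, 0.45, 0.4, 1], [0, 0, 0, 0.24, 0.45, 0.5, 1], [0, 0, 0, 0, 0, 0.5, 1], [0, 0, 0, 0, 0, 0.5, 1], [0, 0, 0, 0, 0, 0.3, 1]]]'

```text
t: 25.25
position: [421.4, -239.7, 7.4]
tool_rot: [0.998, 0.063, -0.0, -0.0]
wrist_force: [-0.1, 0.5, -2.1]
width: 24.5
grasp_force: 59.4
```

Call:
arm_command --deltas '[[[0, 0, 0, 0, 0, 0.3, 1], [0, 0, 0, 0, 0, 0.2, 1], [0, 0, 0, 0, 0, 0.15, 1], [0, 0, 0, 0, 0, 0.08, 1], [0, 0, 0, 0, 0, 0, 1], [0, 0, 0, 0, 0, 0, 1], [0, 0, 0, 0, 0, 0, 1], [0, 0, 0, 0, 0, 0, 1]]]'

```text
t: 26.25
position: [421.2, -239.7, -20.5]
tool_rot: [0.998, 0.063, 0.0, 0.0]
wrist_force: [0.9, 0.2, -1.3]
width: 24.6
grasp_force: 59.4
```

Call:
arm_command --deltas '[[[0, 0, 0, 0, 0, 0.03, 1], [0, 0, 0, 0, 0, 0.015, 1], [0, 0, 0, 0, 0, 0, 1], [0, 0, 0, 0, 0, 0, -1], [0, 0, 0, 0, 0, 0, -1], [0, 0, 0, 0, 0, 0, -1], [0, 0, 0, 0, 0, 0, -1], [0, 0, 0, 0, 0, 0, -1]]]'

```text
t: 27.25
position: [421.1, -239.7, -22.5]
tool_rot: [0.998, 0.063, 0.0, 0.0]
wrist_force: [-0.2, -0.4, 0.5]
width: 85.7
grasp_force: 0.0
```

Call:
arm_command --deltas '[[[0, 0, 0, 0, 0, 0, -1], [0, 0, 0, 0, 0, -0.2, -1], [0, 0, 0, 0, 0, -0.4, -1], [0, 0, 0, 0, 0, -0.6, -1], [0, 0, 0, 0, 0, -0.7, -1], [0, 0, 0, 0, 0, -0.7, -1], [0, 0, 0, 0, 0, -0.5, -1], [0, 0, 0, 0, 0, 0, -1]]]'

```text
t: 28.25
position: [422.2, -240.6, 103.4]
tool_rot: [0.998, 0.063, 0.001, 0.002]
wrist_force: [1.0, 0.8, -0.2]
width: 85.2
grasp_force: 0.0
```

```bash
python3 - <<'E'
from plan import *
o=env.get_obs(); print(o["position"],o["t"],o["width"],o["wrist_force"])
env.read_camera("wrist"); C=cam("wrist",o)
for q,z in(("bar",20),("lever_blade",45),("drill_jig",60)):
  for r in env.cut_out(q,"wrist")[:2]:
    v,u=np.nonzero(r["pixels"]); print(q,r["p"],rect(plane(C,np.c_[u,v],z)))
E
```

```text
[ 422.1518074  -240.56744905  103.40314419] 28.25 85.24677698275026 [ 0.95337158  0.81627948 -0.20242943]
bar 0.88 ((298.1562194824219, -290.9505920410156), (35.47438049316406, 75.39940643310547), 65.92914581298828)
bar 0.86 ((446.11590576171875, -237.41085815429688), (190.88763427734375, 27.794897079467773), 6.29755163192749)
lever_blade 0.97 ((530.0740966796875, -101.31548309326172), (17.97840690612793, 58.6601676940918), 67.44671630859375)
drill_jig 0.57 ((527.6343994140625, -110.21853637695312), (17.043291091918945, 54.10613250732422), 67.05255126953125)
```

```bash
python3 -c "
from station import env
print(env.close_job())"
```

```text
the job is handed in; nothing more can be done
None
```

The job is handed in, but I got no verdict back. In the last pictures the lever sits at its locked angle (measured 157 deg), the jig looks hard against the fence, and the bar lies released on the bench clear of the base. I could not measure the plunger's force on the jig. The first grasp missed because the fingertips sit about 25 mm behind the reported TCP, and the retry held.

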